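# Empty the used tubes into the waste bin and lock it

## Robot

A 6-joint arm with a two-finger parallel gripper is mounted at the origin on the work surface. World frame = base frame: x ahead of the robot, y to its left, z up, the work surface at z = 0. Lengths are in mm, angles in rad, forces in N, time in s.
With the tool pointing down it reaches from about 375 to 975 mm from the base axis. Payload 3.8 kg.
Tool frame: the origin (TCP) lies between the finger pads; the fingertips stand arm.tips_ahead ahead of it and the grasp point (between the pads) lies 8 mm behind it (arm.tips_ahead is the distance from the TCP to the fingertips, in mm); z points along the fingers, y is the direction in which the jaws open and shut (so a half turn about z gives the same grasp; the last joint's range is limited). The gripper opens to 88 mm and grips with 3 to 60 N. Pads are 18 mm wide; open, the fingers measure 123 mm over their backs; the gripper's body (75 mm by 187 mm) begins 45 mm behind the grasp point.
Start: joints at [1.069, 0.264, 1.604, -0, 1.274, -0.037], TCP at [302.562, 603.386, 249.706] pointing down, gripper open.
Joint ranges: [-2.63, 2.63], [-0.94, 2.18], [0.31, 2.57], [-1.31, 4.45], [0, 2.66], [-2.55, 2.55]. Speed limits (rad/s): [2.57, 2.57, 3.14, 3.14, 3.14, 3.14].

## Interface

Orientations are given as a unit quaternion [w, x, y, z].
In Python, from station import arm gives the robot as it stands. The module is installed in compiled form; this text tells all that it offers.
- The arm moves only by the shell command python3 -m jog 'ROWS' [FORCE]. ROWS is text: rows parted by semicolons, each of 7 numbers parted by spaces: the opening in per cent of the stroke, from 0 (shut) to 100 (fully open), then the shift along the tool's x, y, z in m, then the turn, a rotation vector about the tool's x, y, z in rad. In form: claw x y z rx ry rz; .... A call has 1 to 8 rows; each row shifts and turns the commanded pose from where the row before left it, along the tool's axes as they then stand; what a row does not reach is not made up. A row lasts 1/10 s, in which the tool goes at most 50 mm and 8.59 degrees, less where a joint would pass 70% of its speed; a pose out of reach is approached as far as the arm can. A call with a gripper value outside its range is refused whole. The fingers move at their own pace and stop on an object; FORCE is the grip in N (left out, the last holds). Time passes only in rows, so rows that do not move let the fingers close. It gives the time, the measured TCP pose, the force and the opening at its end, in the units of the state.
- arm.read_state(): the state, without advancing time (a new reading comes with each control period).
- arm.capture(name): name is "scene" or "top" or "wrist"; returns a dict with "frame" (400x640x3 uint8, blue, green, red), "mtx" (3x3 intrinsics, pixels), "D" ([k1, k2, p1, p2, k3] as OpenCV has them; the pictures are not rectified), "world_from_camera" (4x4, takes a point from camera to world coordinates); the wrist camera has in their place "mount" (4x4, takes a point from camera to tool coordinates, whose origin is the TCP and whose axes are the flange's). Camera axes: x right, y up, looking along -z (the intrinsics and any distortion apply to the point x, -y, -z); pixel columns grow to the right and rows downward; lengths in mm; the calibration is good to about 2 mm. A picture is of the moment at which its call begins: read the wrist's pose just before it. There is no depth.
- arm.sign_off(): hands the job in, once; it reports no verdict.
The state is a dict: "clock": time; "qpos": joint angles; "joint_velocities": joint speeds; "effort": joint torques, N m; "position": TCP position; "tcp_rot": TCP orientation; "contact_force": force on the tool from outside, world axes, zero at the start; "moment": the same for the moment, N m; "grip_width": opening from 0.0 (shut) to 1.0 (fully open).
Only numpy, scipy, OpenCV 4.12 (cv2) and the standard library are available. Lean on these libraries where they do the work, as an engineer would, in place of code of your own. Each camera call takes 0.05 s, during which the arm holds its last target.

## Task

Pick up the steel pouring cup, push the waste bin's flap open with the cup's rim and tip all three used tubes through into the bin, without touching the tubes or the flap with the robot. Then stand the empty cup back upright in its drip tray and let go, and only then turn the cam on the bin's lid clockwise until its nose points squarely at the sprung bolt and presses it in. Leave the other things on the bench where they stand.

Things in the scene. Friction and masses are not known exactly. Their poses are not given: they have to be found in the camera images.
- cup: Steel pouring cup, loose, about 0.22 kg, 136 x 80 mm, standing in the drip tray. Origin on its underside; +x is its pouring direction, z up. Open top, 4 mm walls, 72 mm wide inside, back wall at x = -60, side walls 46 mm high. Its flat floor (top at z = 4) runs from x = -56 to +24 mm; from there a ramp rises at 30 degrees to the lip. Tipped forward 45 degrees, the tubes roll out over the lip.
- cup_grip (a point): Point to hold on the cup's handle: cup frame (-38, 0, 78) mm. The handle is a black upright block over the cup's rear: x = -60 to -16, 16 mm thick in y, z = 44 to 102.
- cup_lip (a point): Middle of the cup's pouring lip, cup frame (76, 0, 34) mm. Beside it the side walls rise to two upright ears (x = 58 to 76, y = +-38, top at z = 64): the part of the rim that meets the flap. The tubes pass between the ears.
- vial0: Used capped sample tube, 24 mm diameter, 64 mm long, 50 g, lying across the cup (along its y); the rearmost tube. Origin: its middle; its y runs along its length.
- vial1: Used capped sample tube, 24 mm diameter, 64 mm long, 50 g, lying across the cup (along its y); the middle tube. Origin: its middle; its y runs along its length.
- vial2: Used capped sample tube, 24 mm diameter, 64 mm long, 50 g, lying across the cup (along its y); the front tube, next to the ramp. Origin: its middle; its y runs along its length.
- bin: White waste bin, fixed, 200 mm deep (x), 240 mm wide (y). Origin: centre of its underside on the bench, z up. The front with the port faces its -x (face at x = -100 mm), so one pours in its +x direction. Hollow, 5 mm walls; grey lid with its top at z = 195. On the lid a bolt guide (y = -13 to 37) and a keeper (y = -53 to -37), x = -70 to -40, top at z = 211.
- port (a point): Centre of the port in the bin's front face: bin frame (-100, -45, 127.5) mm. The opening is 116 mm wide (y = -103 to +13) and runs from the sill at z = 80 up to z = 175.
- flap (a joint): One-way flap closing the port, 3 mm thick, hinged along the port's top (bin frame x = -92.5, z = 175). 0 = shut (hanging upright), grows as it swings inward, up to 1.4 rad; it cannot swing outward and falls shut by itself. A push of 1 to 2 N from the cup's ears opens it.
- flap_edge (a point): Middle of the flap's lower edge, 93 mm below its hinge.
- cam (a joint): Lock cam on the bin's lid, axis upright at bin x = -55, y = 72 mm. The value grows clockwise seen from above, 0 to 2.1 rad; it stays where it is left (0.06 N m friction). Nose (31 mm from the axis) and black bar point along the bin's +x at 0; at 1.571 the nose points to the bin's -y, its high point squarely on the bolt. It meets the bolt from about 0.8 on. Starts at 0.2 to 0.6.
- cam_grip (a point): Point to grip on the cam's black bar, on the cam's axis, at bin z = 244 mm. The bar is 14 mm thick, from 26 mm behind the axis to 38 mm ahead (nose side), z = 214 to 262.
- bolt (a joint): Sprung lock bolt (the cam's follower), sliding along the bin's -y: 0 = sprung back, 0.007 m = pushed in by the cam's high point (about 4 N).
- bolt_face (a point): Middle of the bolt's face that the cam's nose touches; sprung back it lies 24 mm from the cam's axis.
- tray: Steel drip tray, fixed, 190 x 130 mm, floor 4 mm above the bench, rim 12 mm high and 4 mm thick. Origin: centre of its underside; long side along its x.
- dishes: Bystander, loose: stack of three clear culture dishes, 92 mm across, 43 mm tall. Origin: centre of its underside.
- reagent: Bystander, loose: amber bottle, 68 mm across, 170 mm tall. Origin: centre of its underside.
- jar: Bystander, loose: white jar, 64 mm across, 85 mm tall. Origin: centre of its underside.
- beaker: Bystander, loose: glass beaker, 76 mm across, 100 mm tall. Origin: centre of its underside.
- tipbox: Bystander, loose: box of pipette tips, 120 x 85 x 65 mm. Origin: centre of its underside.
- counter: Bystander, loose: hand counter, 70 x 100 x 38 mm. Origin: centre of its underside.
Things that resemble listed ones, but are neither listed nor needed, are in the scene too. Leave any orange look-alike of the vial0 alone.

How it is judged:
By the outcome, as a careful person would: the job done as asked, in the order asked, and still so for the second after the job is handed in, with the robot touching nothing.
It also fails if it takes over 72 s, if anything falls off the work surface, if the arm or the gripper's body presses on something with over 40 N, if the wrist force passes 120 N, or if a joint passes its speed limit or range.

## Working session

There is one attempt and no reset: what is moved stays moved. The work goes in short steps, Python scripts to look and compute and a shell command to move; the robot and the scene stay as the last step left them, time stands still between calls to the robot, and variables do not carry over. Pictures are saved under pics/ and viewed, and the job is handed in when it is done.

```bash
mkdir -p pics; ls; python3 - <<'E'
from station import arm
import cv2, numpy as np
s=arm.read_state(); print(s); print(arm.tips_ahead)
for n in ["scene","top"]:
    c=arm.capture(n); cv2.imwrite(f"pics/{n}0.png",c["frame"]); print(n,c["mtx"].round(2).tolist(),c["D"],np.round(c["world_from_camera"],3).tolist())
s=arm.read_state()
c=arm.capture("wrist"); cv2.imwrite("pics/wrist0.png",c["frame"]); print(c["mtx"].tolist(),c["D"],np.round(c["mount"],3).tolist())
E
```

```text
pics
{'clock': 0.0, 'qpos': array([ 1.06907589e+00,  2.64759258e-01,  1.60533399e+00, -2.22418368e-05,
        1.27370796e+00, -3.68888810e-02]), 'joint_velocities': array([ 0.00087278,  0.00024064, -0.00016177,  0.00080183,  0.00058875,
        0.00050713]), 'effort': array([ 1.01636066e-03, -5.02108598e+01, -3.56869805e+01,  7.30609568e-02,
        2.92600662e-02, -1.57512809e-04]), 'position': array([302.26118356, 602.78966839, 248.40547194]), 'tcp_rot': array([-2.83559010e-04,  2.30325696e-01,  9.73112971e-01, -1.06730544e-03]), 'contact_force': array([-0.1877134 ,  0.54194792,  0.13389404]), 'moment': array([ 0.0238404 , -0.02900003, -0.03306234]), 'grip_width': 1.0034250813858185}
11.0
scene [[508.06, 0.0, 320.72], [0.0, 508.06, 194.19], [0.0, 0.0, 1.0]] [0.04103378 0.         0.         0.         0.        ] [[0.759, -0.461, 0.46, 1172.252], [0.651, 0.552, -0.521, -786.818], [-0.013, 0.695, 0.719, 1159.853], [0.0, 0.0, 0.0, 1.0]]
top [[361.06, 0.0, 313.63], [0.0, 361.06, 200.9], [0.0, 0.0, 1.0]] [0.01889911 0.         0.         0.         0.        ] [[-0.026, 0.994, -0.105, 463.659], [-0.999, -0.023, 0.035, -50.304], [0.032, 0.106, 0.994, 1123.875], [0.0, 0.0, 0.0, 1.0]]
[[319.3458005195945, 0.0, 320.6017614254951], [0.0, 319.3458005195945, 203.4444292465034], [0.0, 0.0, 1.0]] [-0.05038689  0.          0.          0.          0.        ] [[0.001, 0.949, 0.314, 81.319], [1.0, -0.001, -0.0, 0.408], [0.0, 0.314, -0.949, -135.485], [0.0, 0.0, 0.0, 1.0]]
```

View pics/scene0.png

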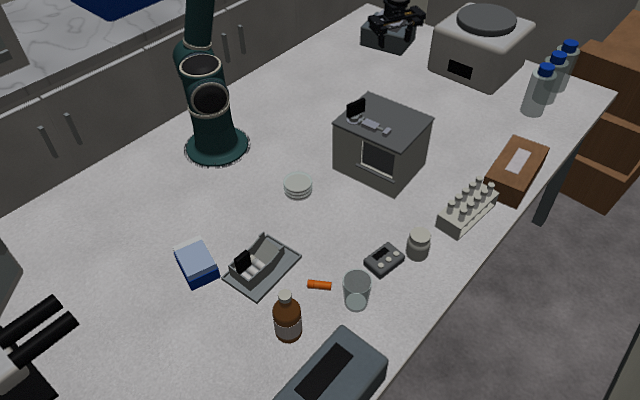

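View pics/top0.png

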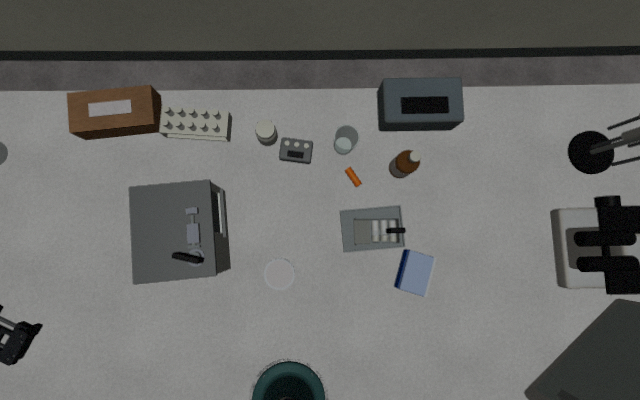

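View pics/wrist0.png

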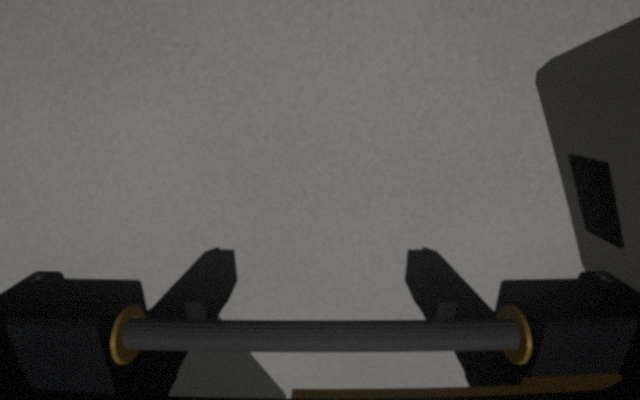

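The top view has +x up and +y left. The bin's port faces −y, with the white frame near px (221,212), and the cup stands in the tray near px (373,230). The orange tube at (353,176) is the look-alike. Next I'll make rough measurements.

```bash
cat > h.py <<'E'
import numpy as np, cv2
from scipy.spatial.transform import Rotation as R
from station import arm
def Rq(q): return R.from_quat([q[1],q[2],q[3],q[0]])
def grab(n,name=None):
    s=arm.read_state(); c=arm.capture(n)
    if n=="wrist":
        T=np.eye(4);T[:3,:3]=Rq(s["tcp_rot"]).as_matrix();T[:3,3]=s["position"];c["world_from_camera"]=T@np.array(c["mount"])
    if name: cv2.imwrite("pics/"+name+".png",c["frame"])
    return c
def ray(c,px):
    u=cv2.undistortPoints(np.array([[px]],float),np.array(c["mtx"],float),np.array(c["D"],float))[0,0]
    T=np.array(c["world_from_camera"]); return T[:3,3],T[:3,:3]@np.array([u[0],-u[1],-1])
def onz(c,px,z):
    o,d=ray(c,px); return o+d*(z-o[2])/d[2]
def proj(c,P):
    T=np.linalg.inv(np.array(c["world_from_camera"])); p=T[:3,:3]@np.array(P,float)+T[:3,3]
    q=np.array([p[0],-p[1],-p[2]])
    return cv2.projectPoints(q.reshape(1,1,3),np.zeros(3),np.zeros(3),np.array(c["mtx"],float),np.array(c["D"],float))[0].ravel()
def crop(c,x0,y0,x1,y1,k,name): cv2.imwrite("pics/"+name+".png",cv2.resize(c["frame"][y0:y1,x0:x1],None,fx=k,fy=k,interpolation=cv2.INTER_CUBIC))
E
python3 - <<'E'
from h import *
c=grab("top"); crop(c,120,160,440,300,2.5,"topc")
b=grab("scene"); crop(b,300,80,500,220,4,"scb"); crop(b,170,170,430,350,3,"scc")
for n,p,z in [("bin lid fl",(130,188),195),("",(210,181),195),("",(216,278),195),("",(133,284),195),("cam",(187,257),262),("tray",(340,210),12),("",(402,206),12),("",(405,247),12),("",(343,252),12),("handle",(396,230),102),("bottle",(404,163),100),("dishes",(279,275),43),("tip",(414,273),65),("beaker",(345,140),50),("counter",(296,150),38),("jar",(265,132),85)]:
    print(n,onz(c,p,z).round(0))
E
```

```text
bin lid fl [606. 384. 195.]
 [620. 183. 195.]
 [374. 167. 195.]
 [366. 370. 195.]
cam [430. 218. 262.]
tray [ 551. -170.   12.]
 [ 559. -364.   12.]
 [ 432. -366.   12.]
 [ 422. -175.   12.]
handle [ 483. -318.  102.]
bottle [ 677. -351.  100.]
dishes [362.  20.  43.]
tip [ 358. -374.   65.]
beaker [ 762. -188.   50.]
counter [737. -38.  38.]
jar [781.  51.  85.]
```

View pics/topc.png

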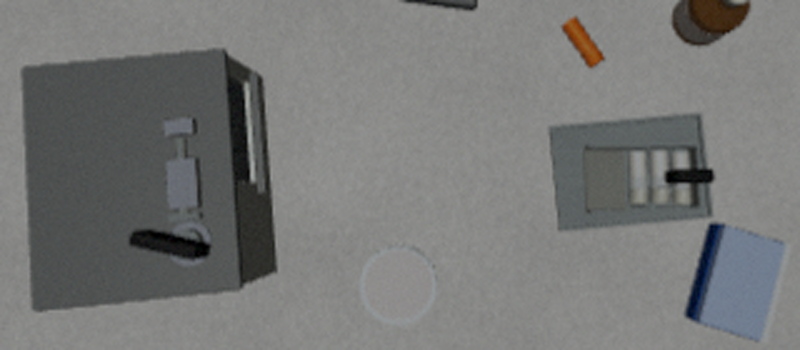

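View pics/scb.png

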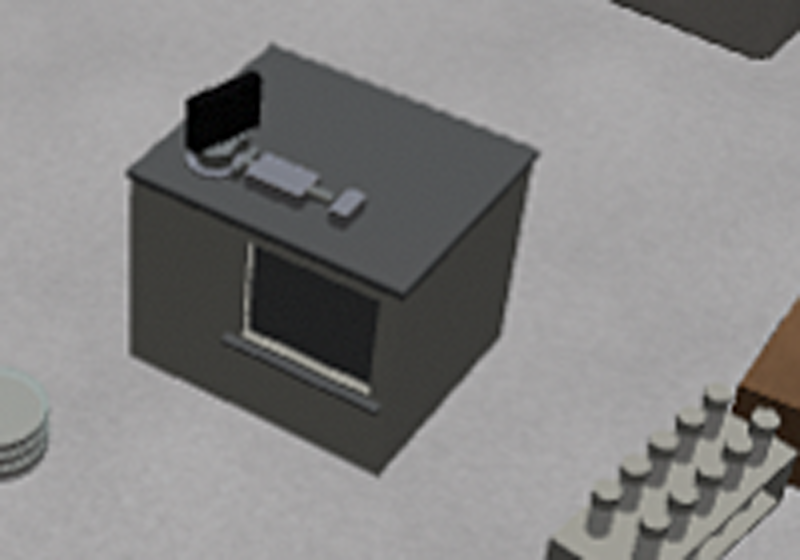

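View pics/scc.png

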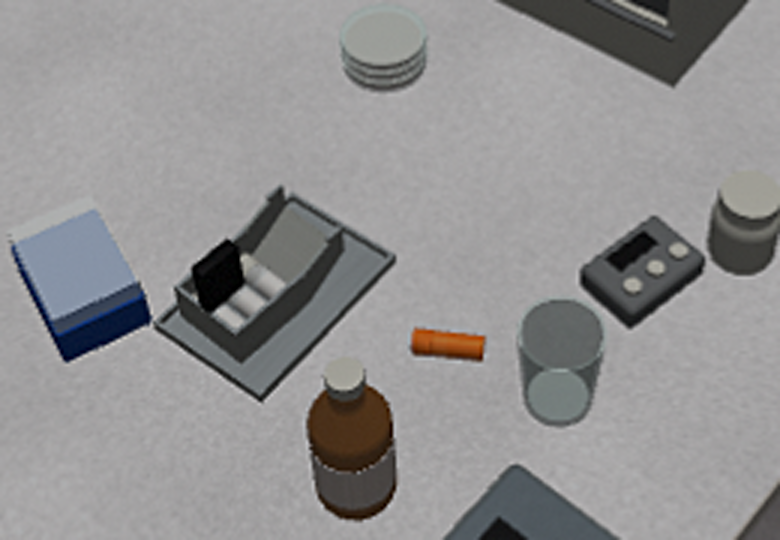

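```bash
python3 -m jog '100 0 0 -.029 0 0 .149; 100 0 0 -.029 0 0 .149; 100 0 0 -.029 0 0 .149; 100 0 0 -.029 0 0 .149; 100 0 0 -.029 0 0 .149; 100 0 0 -.029 0 0 .149; 100 0 0 -.029 0 0 .149'
python3 -m jog '100 -.045 .021 0 0 0 0; 100 -.045 .021 0 0 0 0; 100 -.045 .021 0 0 0 0; 100 -.045 .021 0 0 0 0; 100 -.045 .021 0 0 0 0; 100 -.045 .021 0 0 0 0; 100 -.045 .021 0 0 0 0; 100 -.045 .021 0 0 0 0'
python3 -m jog '100 0 0 0 0 0 0;100 0 0 0 0 0 0;100 0 0 0 0 0 0'
python3 - <<'E'
from h import *
c=grab("wrist","wb"); print(np.round(c["world_from_camera"],3))
print(arm.read_state()["qpos"].round(3))
E
```

```text
clock: 0.95
position: [302.4, 603.2, 453.8]
tcp_rot: [0.0, 0.687, 0.727, -0.0]
contact_force: [0.3, 0.7, 1.3]
grip_width: 0.999
clock: 1.75
position: [493.3, 252.8, 452.8]
tcp_rot: [0.0, 0.684, 0.729, 0.0]
contact_force: [0.3, 0.5, 0.1]
grip_width: 1.001
clock: 2.05
position: [492.5, 255.4, 452.6]
tcp_rot: [-0.0, 0.684, 0.729, 0.0]
contact_force: [0.4, -0.7, 0.4]
grip_width: 1.002
[[ 9.98000e-01 -6.20000e-02 -2.00000e-02  4.88021e+02]
 [ 6.50000e-02  9.47000e-01  3.13000e-01  3.37116e+02]
 [-1.00000e-03 -3.14000e-01  9.49000e-01  5.88157e+02]
 [ 0.00000e+00  0.00000e+00  0.00000e+00  1.00000e+00]]
[ 4.340e-01 -2.300e-02  1.559e+00  1.000e-03  1.606e+00  3.700e-01]
```

View pics/wb.png

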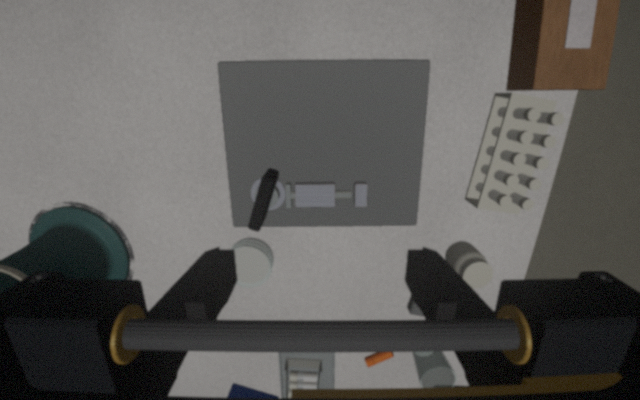

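Wrist view: the lid corners are at about (219,61), (430,60), (417,226) and (234,226). The guide is at (315,195), the keeper at (361,195) and the cam bar runs from (273,170) to (255,230). Next step is to measure the bin frame.

```bash
python3 - <<'E'
from h import *
c=grab("wrist"); f=c["frame"]; crop(c,210,50,440,240,3.4,"wbc")
hsv=cv2.cvtColor(f,cv2.COLOR_BGR2HSV)
g=cv2.cvtColor(f,cv2.COLOR_BGR2GRAY)
print(f[100,320],f[195,315],f[195,361],f[140,180],f[200,265])
lid=((g>55)&(g<100)).astype(np.uint8)
n,l,s,ce=cv2.connectedComponentsWithStats(lid); k=l[120,320]
m=(l==k).astype(np.uint8); cs,_=cv2.findContours(m,cv2.RETR_EXTERNAL,cv2.CHAIN_APPROX_NONE); cc=max(cs,key=cv2.contourArea); print(s[k])
W=np.array([onz(c,p[0]+0.0,195)[:2] for p in cc],np.float32)
r=cv2.minAreaRect(W); print(r, cv2.boxPoints(r).round(1).tolist())
roi=np.zeros_like(g); roi[178:212,286:372]=1
b=((g>95)&(roi>0)).astype(np.uint8); n,l,s,ce=cv2.connectedComponentsWithStats(b)
for i in range(1,n):
    if s[i][4]>60: 
        q=np.argwhere(l==i)[:,::-1]; W=np.array([onz(c,p,211)[:2] for p in q.astype(float)],np.float32); print(s[i],cv2.minAreaRect(W))
E
```

```text
[87 88 86] [117 112 112] [118 113 112] [134 137 139] [31 34 34]
[  218    60   212   172 30353]
((495.82489013671875, 275.0338134765625), (243.50759887695312, 210.617431640625), 4.1998748779296875) [[366.70001220703125, 371.1000061035156], [382.1000061035156, 161.10000610351562], [625.0, 178.89999389648438], [609.5, 389.0]]
[ 286  185   65   23 1100] ((491.6651306152344, 222.3270721435547), (79.49308776855469, 28.406095504760742), 3.7735962867736816)
[355 185  13  22 257] ((544.5911254882812, 226.4813232421875), (14.730562210083008, 27.101577758789062), 3.7646005153656006)
```

View pics/wbc.png

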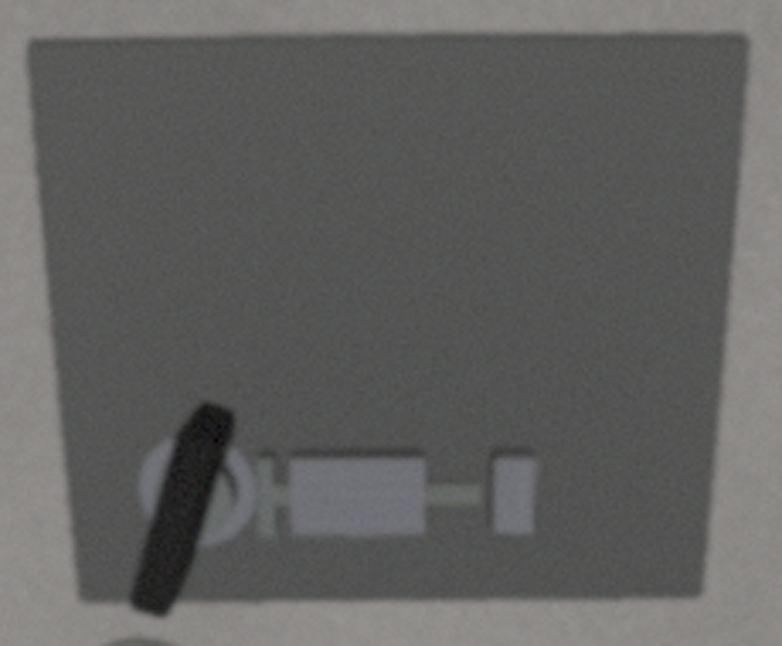

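```bash
python3 -m jog '60 -.048 -.004 .009 0 0 0;60 -.048 -.004 .009 0 0 0;60 -.048 -.004 .009 0 0 0;60 -.048 -.004 .009 0 0 0;60 -.048 -.004 .009 0 0 0;60 -.048 -.004 .009 0 0 0;60 -.048 -.004 .009 0 0 0;60 -.048 -.004 .009 0 0 0'
python3 -m jog '60 -.048 -.004 .009 0 0 0;60 -.048 -.004 .009 0 0 0;60 -.048 -.004 .009 0 0 0;60 -.048 -.004 .009 0 0 0;60 -.048 -.004 .009 0 0 0;60 0 0 0 0 0 0;60 0 0 0 0 0 0;60 0 0 0 0 0 0'
python3 - <<'E'
from h import *
c=grab("wrist","wc"); print(np.round(c["world_from_camera"],3)); crop(c,180,20,480,245,2.6,"wcc")
E
```

```text
clock: 2.95
position: [485.2, -130.9, 380.7]
tcp_rot: [0.0, 0.683, 0.73, 0.0]
contact_force: [1.7, 0.3, -0.5]
grip_width: 0.602
clock: 3.75
position: [481.1, -369.8, 336.0]
tcp_rot: [-0.0, 0.684, 0.73, 0.0]
contact_force: [0.4, 0.2, -0.5]
grip_width: 0.6
[[ 9.98000e-01 -6.30000e-02 -2.10000e-02  4.76417e+02]
 [ 6.60000e-02  9.47000e-01  3.13000e-01 -2.88056e+02]
 [ 0.00000e+00 -3.14000e-01  9.49000e-01  4.71486e+02]
 [ 0.00000e+00  0.00000e+00  0.00000e+00  1.00000e+00]]
```

View pics/wc.png

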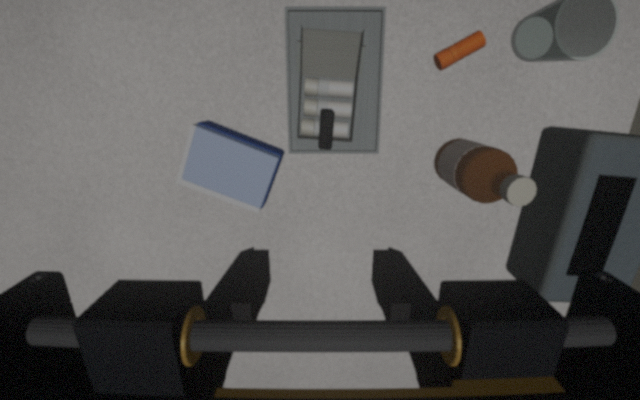

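View pics/wcc.png

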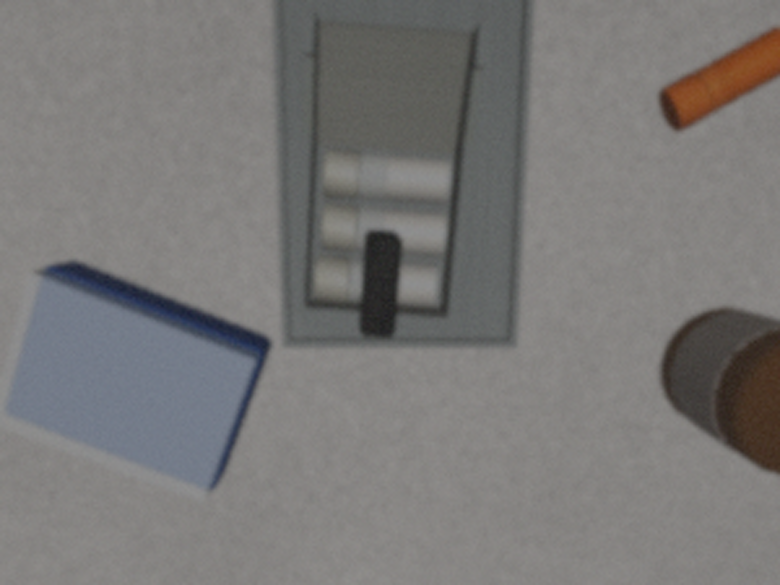

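The cup (crop: rear wall (308,303)–(445,314), front ears at about (315,20)/(475,30)) has three pale tubes and a black handle at (380,280). The orange tube at (720,80) is outside the cup, so it is the look-alike. Now the cup's pose.

```bash
python3 - <<'E'
from h import *
c=grab("wrist"); f=c["frame"]; g=cv2.cvtColor(f,cv2.COLOR_BGR2GRAY)
U=lambda x,y:(180+x/2.6,20+y/2.6)
for n,p,z in [("rearL in",(311,300),50),("rearR in",(443,309),50),("tray rl",(288,344),12),("tray rr",(514,344),12),("tray fl",(275,0),12),("tray fr",(530,0),12),("lipL",(318,25),38),("lipR",(473,33),38),("earL",(307,55),68),("earR",(480,68),68)]:
    print(n,onz(c,U(*p),z).round(1))
h=((g<62)).astype(np.uint8); h[:, :315]=0;h[:,340:]=0;h[155:]=0;h[:105]=0
ys,xs=np.nonzero(h); print(xs.min(),xs.max(),ys.min(),ys.max())
q=np.argwhere(h)[:,::-1].astype(float)
for y in range(106,152,3):
    r=q[q[:,1]==y]; 
    if len(r): print(y,r[:,0].min(),r[:,0].max(), onz(c,(r[:,0].mean(),y),106)[:2].round(1))
E
```

```text
rearL in [ 452.4 -335.9   50. ]
rearR in [ 518.8 -335.9   50. ]
tray rl [ 438.6 -365.2   12. ]
tray rr [ 563.8 -356.7   12. ]
tray fl [ 425.1 -193.4   12. ]
tray fr [ 551.8 -184.6   12. ]
lipL [ 448.7 -208.3   38. ]
lipR [ 522.2 -206.7   38. ]
earL [ 446.4 -226.3   68. ]
earR [ 523.6 -226.4   68. ]
317 339 109 149
109 323.0 325.0 [ 481. -299.]
112 321.0 332.0 [ 484. -302.]
115 321.0 333.0 [ 484.8 -305.2]
118 320.0 333.0 [ 484.5 -308.4]
121 320.0 332.0 [ 484.2 -311.7]
124 320.0 332.0 [ 484.4 -315. ]
127 320.0 331.0 [ 484.1 -318.3]
130 320.0 331.0 [ 484.3 -321.6]
133 320.0 331.0 [ 484.5 -324.9]
136 318.0 331.0 [ 483.6 -328.4]
139 318.0 339.0 [ 487.9 -331.4]
142 319.0 331.0 [ 484.7 -335. ]
145 319.0 331.0 [ 484.9 -338.4]
148 320.0 330.0 [ 485.2 -341.8]
```

```bash
python3 -m jog '60 0 0 0 0 0 .065; 60 .0245 .0015 .02 0 0 0;60 .0245 .0018 .04 0 0 0;60 0 0 .05 0 0 0;60 0 0 .05 0 0 0;60 0 0 .04 0 0 0; 60 0 0 .02 0 0 0;60 0 0 0 0 0 0'
python3 - <<'E'
from h import *
c=grab("wrist","wd");print(np.round(c["world_from_camera"],3));print(arm.read_state()["position"])
E
```

```text
clock: 4.65
position: [481.7, -319.2, 112.4]
tcp_rot: [-0.003, 0.707, 0.707, -0.0]
contact_force: [-0.5, 0.5, 0.7]
grip_width: 0.602
[[ 1.00000e+00 -3.00000e-03  5.00000e-03  4.83090e+02]
 [ 1.00000e-03  9.51000e-01  3.11000e-01 -2.37801e+02]
 [-6.00000e-03 -3.11000e-01  9.51000e-01  2.48181e+02]
 [ 0.00000e+00  0.00000e+00  0.00000e+00  1.00000e+00]]
[ 483.2195363  -320.59240405  114.88836428]
```

View pics/wd.png

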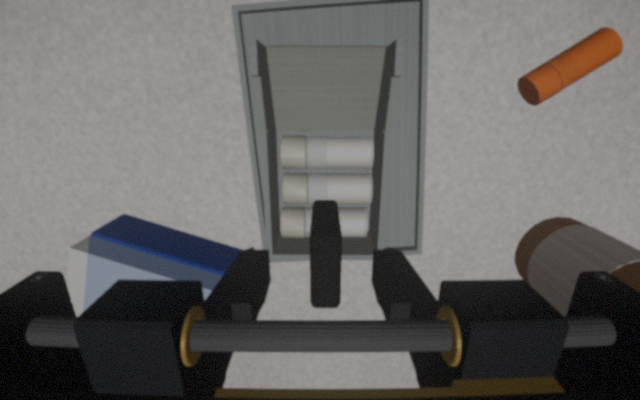

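```bash
python3 - <<'E'
from h import *
c=grab("wrist")
for n,p,z in [("handle rear",(325,306),106),("lipL",(268,45),38),("lipR",(391,45),38),("handle base front",(325,201),48),("rear in",(272,253),50),("r",(376,251),50),("earL",(253,75),68),("earR",(397,75),68)]: print(n,onz(c,p,z).round(1))
E
```

```text
handle rear [ 486.3 -344.3  106. ]
lipL [ 451.6 -207.2   38. ]
lipR [ 526.6 -207.    38. ]
handle base front [ 486.7 -303.8   48. ]
rear in [ 449.8 -341.4   50. ]
r [ 522.4 -339.7   50. ]
earL [ 447.4 -226.5   68. ]
earR [ 524.7 -226.4   68. ]
```

```bash
python3 -m jog '60 -.001 .0025 .02 0 0 0;60 0 0 .02 0 0 0;60 0 0 0 0 0 0;0 0 0 0 0 0 0;0 0 0 0 0 0 0;0 0 0 0 0 0 0;0 0 0 0 0 0 0;0 0 0 0 0 0 0' 50
python3 -m jog '0 0 0 0 0 0 0;0 0 0 0 0 0 0;0 0 0 -.01 0 0 0;0 0 0 -.03 0 0 0;0 0 0 -.03 0 0 0;0 0 0 0 0 0 0;0 0 0 0 0 0 0'
python3 - <<'E'
from h import *
c=grab("wrist","we");print(arm.read_state()["position"])
c=grab("scene"); crop(c,170,130,470,320,2.6,"se")
E
```

```text
clock: 5.55
position: [485.8, -323.6, 76.3]
tcp_rot: [-0.0, 0.708, 0.707, -0.0]
contact_force: [-1.7, 0.7, 0.5]
grip_width: 0.179
clock: 6.25
position: [486.4, -323.4, 145.6]
tcp_rot: [0.001, 0.708, 0.706, 0.0]
contact_force: [0.2, -0.2, -5.0]
grip_width: 0.176
[ 485.45090948 -322.70403189  144.22650656]
```

View pics/we.png

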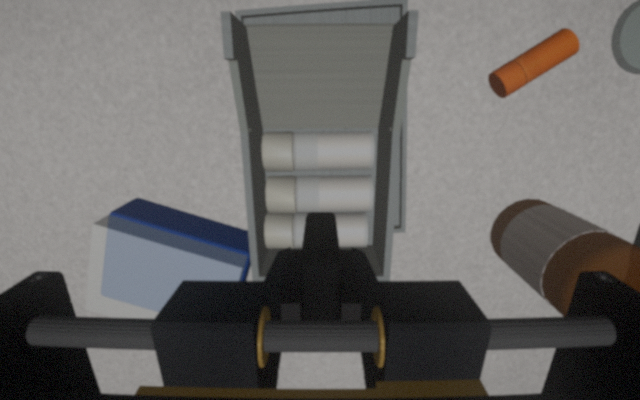

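View pics/se.png

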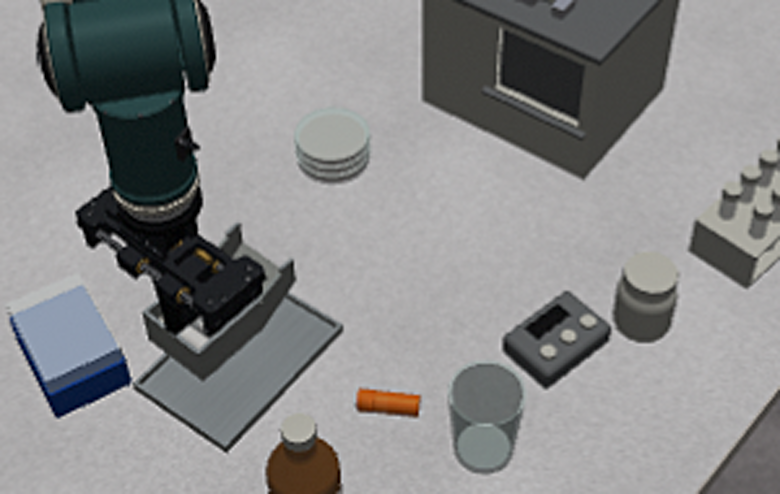

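```bash
python3 -m jog '0 .006 0 0 0 0 -.035;0 .013 .004 0 0 0 -.035;0 .02 .007 0 0 0 0;0 .025 .008 0 0 0 0;0 .025 .008 0 0 0 0;0 .025 .008 0 0 0 0;0 .025 .008 0 0 0 0;0 .025 .008 0 0 0 0'
python3 -m jog '0 .025 .008 0 0 0 0;0 .025 .008 0 0 0 0;0 .025 .008 0 0 0 0;0 .025 .008 0 0 0 0;0 .025 .008 0 0 0 0;0 .02 .007 0 0 0 0;0 .013 .004 0 0 0 0;0 .006 .003 0 0 0 0'
python3 -m jog '0 0 0 0 0 0 0;0 0 0 0 0 0 0;0 0 0 0 0 0 0'
python3 - <<'E'
from h import *
c=grab("wrist","wf");s=arm.read_state();print(s["position"],s["qpos"].round(3))
c=grab("scene"); crop(c,230,60,500,260,2.9,"sf")
E
```

```text
clock: 7.15
position: [526.4, -154.1, 144.9]
tcp_rot: [-0.001, 0.682, 0.731, -0.0]
contact_force: [0.4, -0.9, -3.3]
grip_width: 0.177
clock: 7.95
position: [569.0, 12.7, 145.1]
tcp_rot: [-0.001, 0.682, 0.732, -0.0]
contact_force: [0.2, 0.6, -4.2]
grip_width: 0.175
clock: 8.25
position: [569.3, 10.1, 145.6]
tcp_rot: [-0.0, 0.683, 0.73, -0.0]
contact_force: [-0.8, 0.2, -4.0]
grip_width: 0.178
[569.32584875  10.03756609 145.6516989 ] [-0.026  0.154  1.938 -0.     1.05  -0.093]
```

View pics/wf.png

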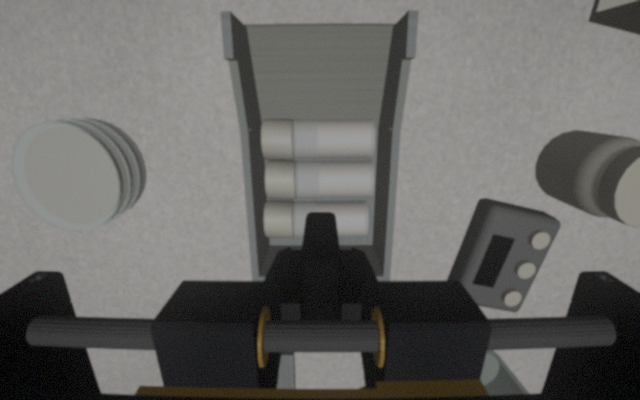

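View pics/sf.png

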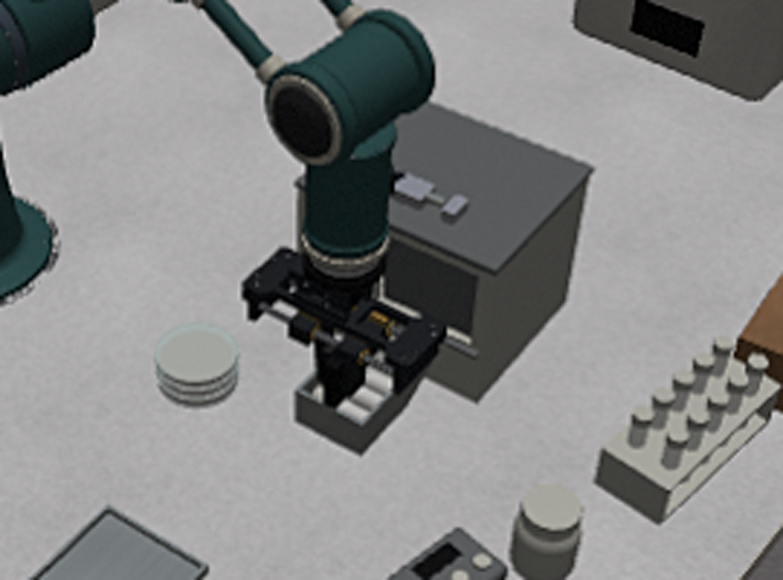

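```bash
python3 -m jog '0 .008 0 0 0 0 0;0 .01 0 0 0 0 0;0 .01 0 0 0 0 0;0 .01 0 0 0 0 0;0 .01 0 0 0 0 0;0 .01 0 0 0 0 0;0 .01 0 0 0 0 0;0 .01 0 0 0 0 0'
python3 - <<'E'
from h import *
s=arm.read_state();print(s["position"],s["contact_force"])
c=grab("scene"); crop(c,310,80,450,210,5,"sg")
cen=np.array([495.5,277,0]);ph=np.radians(4);X=np.array([-np.sin(ph),np.cos(ph),0]);Y=np.array([-np.cos(ph),-np.sin(ph),0])
B=lambda x,y,z:cen+x*X+y*Y+np.array([0,0,z])
for p in [(-100,13,80),(-100,-103,80),(-100,13,175),(-100,120,0),(-100,-120,0)]: print(p,proj(c,B(*p)).round(1))
off=lambda t:np.array([115.5*np.cos(t)-37*np.sin(t),-115.5*np.sin(t)-37*np.cos(t)])
# lip path
n=12; ts=np.radians(np.linspace(0,48,n+1)); lips=np.linspace([24,109],[33,111],n+1)
P=[l-off(t) for l,t in zip(lips,ts)]
for i in range(n):
    d=P[i+1]-P[i]; t=ts[i]; print(np.degrees(ts[i+1]).round(1),(d@[np.cos(t),-np.sin(t)]).round(1),(d@[-np.sin(t),-np.cos(t)]).round(1))
E
```

```text
clock: 9.15
position: [564.2, 89.6, 145.7]
tcp_rot: [0.0, 0.683, 0.731, -0.0]
contact_force: [-0.3, -0.1, -3.6]
grip_width: 0.178
[564.16394107  89.63744203 145.74981434] [-0.28336835 -0.10724855 -3.62836465]
(-100, 13, 80) [360.2 163.5]
(-100, -103, 80) [392.1 178.7]
(-100, 13, 175) [361.5 140.1]
(-100, 120, 0) [332.3 168.5]
(-100, -120, 0) [394.5 199.2]
4.0 3.6 -8.1
8.0 3.6 -8.2
12.0 3.6 -8.2
16.0 3.6 -8.3
20.0 3.5 -8.3
24.0 3.5 -8.4
28.0 3.5 -8.4
32.0 3.4 -8.5
36.0 3.4 -8.5
40.0 3.4 -8.5
44.0 3.3 -8.6
48.0 3.3 -8.6
```

View pics/sg.png

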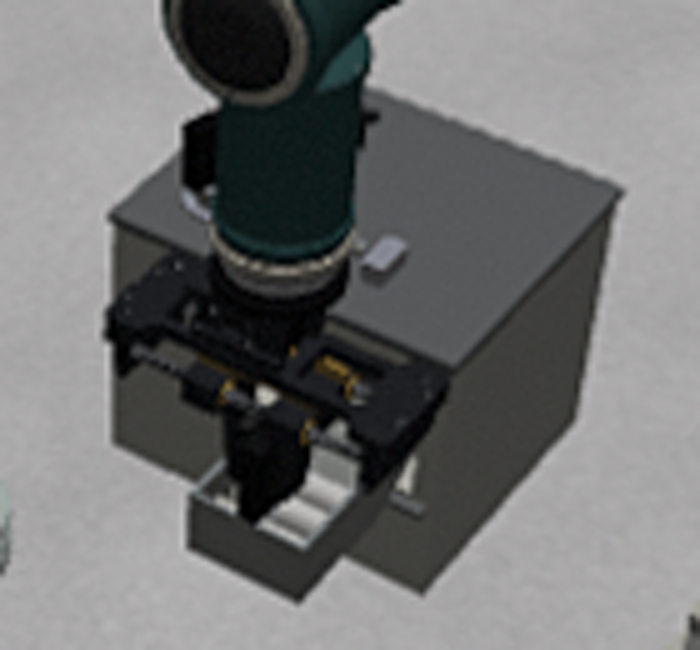

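```bash
python3 -m jog '0 .0036 0 -.0082 0 -.07 0;0 .0036 0 -.0082 0 -.07 0;0 .0036 0 -.0082 0 -.07 0;0 .0036 0 -.0082 0 -.07 0;0 .0036 0 -.0083 0 -.07 0;0 0 0 0 0 0 0;0 0 0 0 0 0 0'
python3 - <<'E'
from h import *
s=arm.read_state();print(s["position"],s["contact_force"],s["moment"],s["qpos"].round(2))
z=Rq(s["tcp_rot"]).as_matrix();print(z.round(3))
c=grab("wrist","wh")
c=grab("scene"); crop(c,310,80,450,210,5,"sh")
E
```

```text
clock: 9.9
position: [562.5, 112.8, 183.3]
tcp_rot: [0.127, 0.672, 0.72, -0.118]
contact_force: [-0.6, -0.2, -3.8]
grip_width: 0.18
[562.542246   112.83661419 183.29934287] [-0.59508317 -0.15034397 -3.82099927] [ 0.21103044  0.02026967 -0.04699087] [ 0.34  0.19  1.86 -0.36  1.21  0.42]
[[-0.065  0.998  0.023]
 [ 0.938  0.069 -0.341]
 [-0.341 -0.    -0.94 ]]
```

View pics/wh.png

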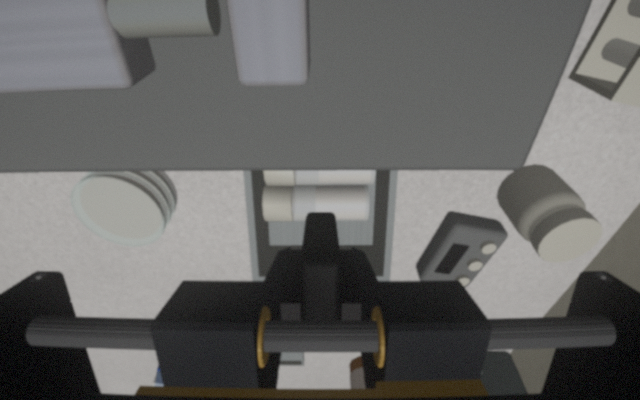

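View pics/sh.png

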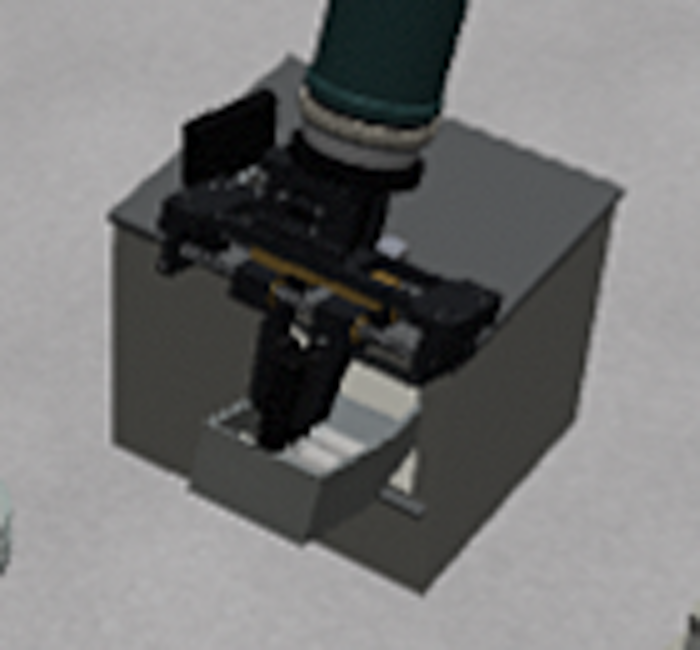

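```bash
python3 -m jog '0 .0035 0 -.0084 0 -.07 0;0 .0035 0 -.0084 0 -.07 0;0 .0034 0 -.0085 0 -.07 0;0 .0034 0 -.0085 0 -.07 0;0 .0034 0 -.0085 0 -.07 0;0 .0033 0 -.0086 0 -.07 0;0 0 0 0 0 0 0;0 0 0 0 0 0 0'
python3 - <<'E'
from h import *
s=arm.read_state();print(s["position"],s["contact_force"],s["moment"],s["qpos"].round(2))
z=Rq(s["tcp_rot"]).as_matrix();print(z.round(3))
c=grab("wrist","wi")
c=grab("scene"); crop(c,310,80,450,210,5,"si")
E
```

```text
clock: 10.8
position: [559.9, 154.6, 216.8]
tcp_rot: [0.273, 0.633, 0.677, -0.256]
contact_force: [-0.3, -0.7, -2.4]
grip_width: 0.177
[559.85844439 154.64130729 216.77011954] [-0.32494014 -0.73959344 -2.36866622] [ 0.49408825  0.09926352 -0.02513952] [ 0.58  0.34  1.74 -0.65  1.51  0.7 ]
[[-0.049  0.998  0.046]
 [ 0.718  0.068 -0.693]
 [-0.695 -0.001 -0.719]]
```

View pics/wi.png

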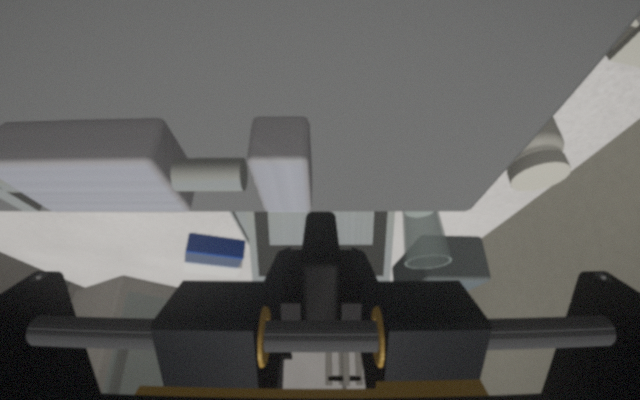

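View pics/si.png

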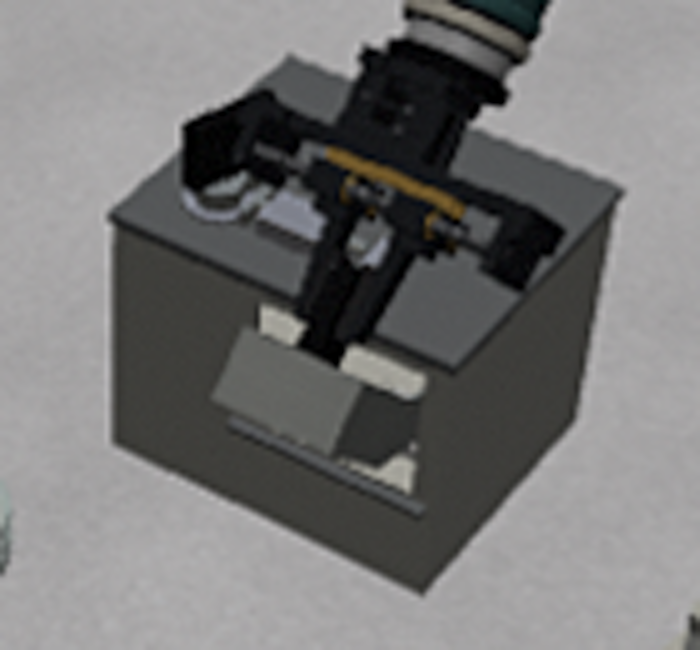

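```bash
python3 -m jog '0 .003 0 -.0086 0 -.07 0;0 0 0 0 0 0 0;0 0 0 0 0 0 0;0 0 0 0 0 0 0;0 0 0 0 0 0 0;0 0 0 0 0 0 0'
python3 - <<'E'
from h import *
F=[]
for i in range(5):
    c=arm.capture("scene"); F.append(arm.read_state()["contact_force"])
print(np.mean(F,0))
c=grab("wrist"); crop(c,200,180,440,300,3.3,"wj")
E
```

```text
clock: 11.5
position: [559.3, 162.7, 221.7]
tcp_rot: [0.298, 0.624, 0.667, -0.278]
contact_force: [-0.2, -0.1, -2.7]
grip_width: 0.18
[-0.07155793 -0.07086217 -2.75843726]
```

View pics/wj.png

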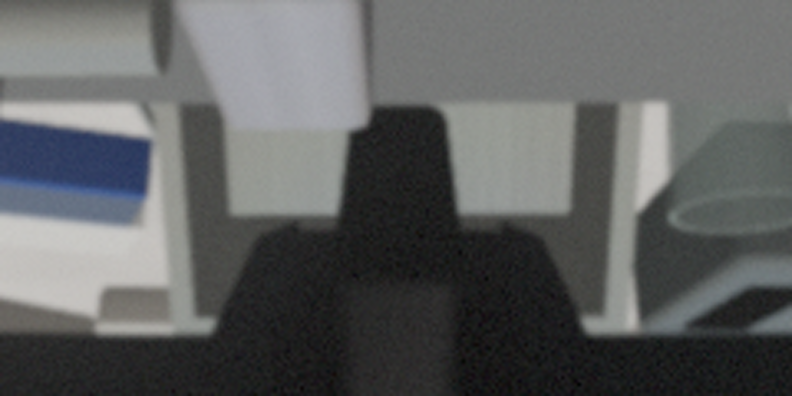

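```bash
python3 -m jog '0 .003 0 -.0086 0 -.07 0;0 .004 0 -.004 0 0 0;0 0 0 0 0 0 0;0 0 0 0 0 0 0;0 0 0 0 0 0 0;0 0 0 0 0 0 0'
python3 - <<'E'
from h import *
F=[];M=[]
for i in range(8):
    c=arm.capture("scene"); s=arm.read_state(); F.append(s["contact_force"]);M.append(s["moment"])
print(np.mean(F,0),np.mean(M,0),np.std(F,0))
crop(c,330,120,420,200,8,"sk")
E
```

```text
clock: 12.4
position: [558.2, 177.1, 224.2]
tcp_rot: [0.321, 0.613, 0.657, -0.3]
contact_force: [-0.4, -1.0, -2.9]
grip_width: 0.176
[-0.99256294 -0.98573689 -2.21316625] [ 0.4893219   0.2089478  -0.08266219] [0.52404891 0.57058868 0.35457064]
```

View pics/sk.png

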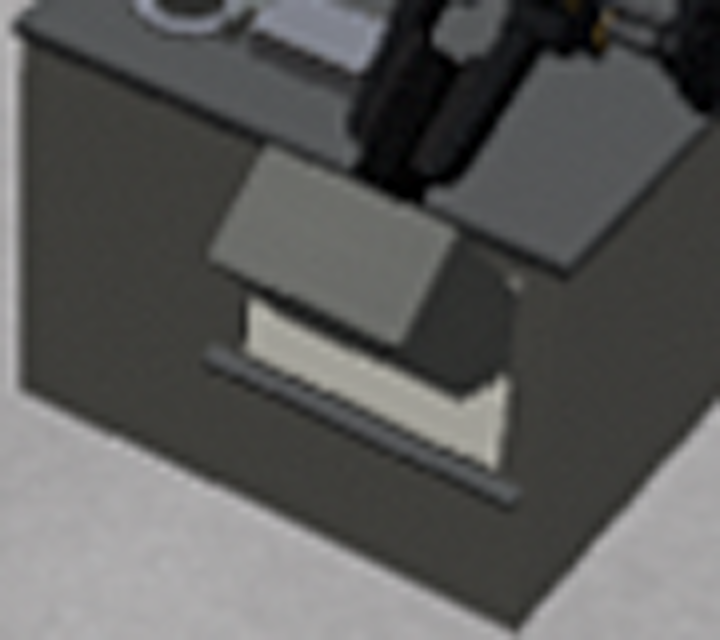

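```bash
python3 - <<'E'
from h import *
s=arm.read_state(); m=Rq(s["tcp_rot"]).as_matrix(); t0=np.arctan2(-m[2,0],-m[2,2]); print(np.degrees(t0),s["position"])
ph=np.radians(4);X=np.array([-np.sin(ph),np.cos(ph)])
d=(s["position"][:2]-[555.4,180.9])@X; p0=np.array([d,s["position"][2]])
off=lambda t:np.array([115.5*np.cos(t)-37*np.sin(t),-115.5*np.sin(t)-37*np.cos(t)])
print("lip",p0+off(t0))
n=13; ts=np.linspace(t0,0,n+1); l0=p0+off(t0); lips=np.vstack([np.linspace(l0,[28,112],6),np.linspace([28,112],[22,112],9)[1:]])
P=[l-off(t) for l,t in zip(lips,ts)]; print((ts[0]-ts[1]).round(4))
for i in range(n):
    e=P[i+1]-P[i]; t=ts[i]; print(np.degrees(ts[i+1]).round(1),(e@[np.cos(t),-np.sin(t)]).round(1),(e@[-np.sin(t),-np.cos(t)]).round(1))
E
```

```text
52.129855586999064 [558.22387599 177.15430765 224.14028154]
lip [ 37.76093813 110.25077579]
0.07
48.1 -3.8 9.5
44.1 -3.9 9.4
40.1 -3.9 9.3
36.1 -4.0 9.2
32.1 -4.1 9.0
28.1 -2.9 8.6
24.1 -3.0 8.5
20.0 -3.0 8.5
16.0 -3.0 8.4
12.0 -3.0 8.4
8.0 -3.0 8.3
4.0 -3.0 8.3
0.0 -3.1 8.2
```

```bash
python3 -m jog '0 -.0038 0 .0095 0 .07 0;0 -.0039 0 .0094 0 .07 0;0 -.0039 0 .0093 0 .07 0;0 -.004 0 .0092 0 .07 0;0 -.0041 0 .009 0 .07 0;0 -.0029 0 .0086 0 .07 0;0 -.003 0 .0085 0 .07 0;0 -.003 0 .0085 0 .07 0'
python3 -m jog '0 -.003 0 .0084 0 .07 0;0 -.003 0 .0084 0 .07 0;0 -.003 0 .0083 0 .07 0;0 -.003 0 .0083 0 .07 0;0 -.003 0 .0082 0 .07 0'
python3 -m jog '0 -.02 0 0 0 0 0;0 -.02 0 0 0 0 0;0 -.02 0 0 0 0 0;0 -.02 0 0 0 0 0;0 -.02 0 0 0 0 0;0 0 0 0 0 0 0;0 0 0 0 0 0 0'
python3 - <<'E'
from h import *
c=grab("wrist","wl")
F=[]
for i in range(4):
    c=arm.capture("scene"); F.append(arm.read_state()["contact_force"])
print(np.mean(F,0))
crop(c,300,80,460,220,4.5,"sl")
E
```

```text
clock: 13.6
position: [562.9, 110.8, 186.5]
tcp_rot: [0.127, 0.672, 0.72, -0.118]
contact_force: [-0.3, 0.6, -2.4]
grip_width: 0.178
clock: 14.1
position: [564.4, 87.3, 149.1]
tcp_rot: [-0.0, 0.682, 0.731, 0.001]
contact_force: [-0.3, 0.5, -2.8]
grip_width: 0.175
clock: 14.8
position: [571.0, -12.2, 148.9]
tcp_rot: [-0.0, 0.683, 0.73, -0.0]
contact_force: [0.6, 0.0, -2.8]
grip_width: 0.174
[-0.11032366 -0.06082933 -2.49565937]
```

View pics/wl.png

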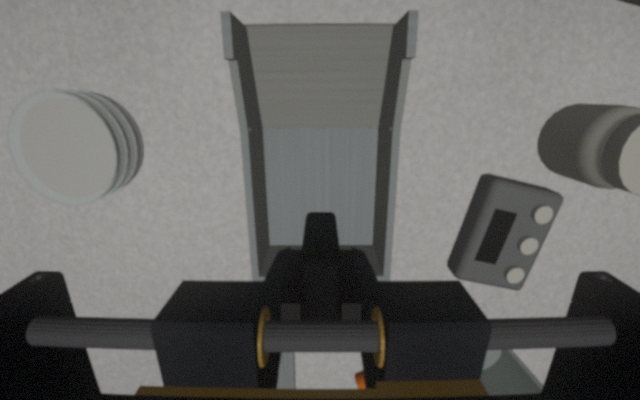

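View pics/sl.png

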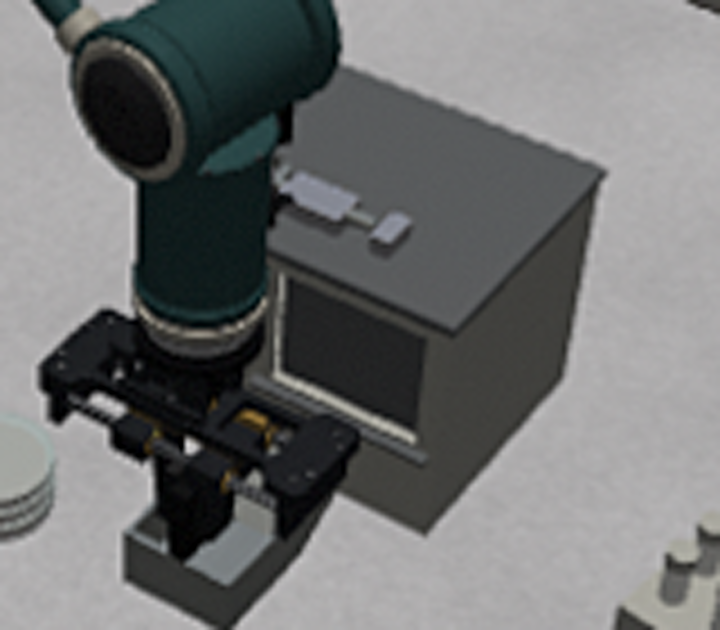

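The cup is empty and level. The flap hangs shut, and no tube lies in front of the bin. Now back to the tray.

```bash
python3 -m jog '0 -.03 -.01 0 0 0 0;0 -.03 -.01 0 0 0 0;0 -.03 -.01 0 0 0 0;0 -.03 -.01 0 0 0 0;0 -.03 -.01 0 0 0 0;0 -.03 -.01 0 0 0 0;0 -.03 -.01 0 0 0 0;0 -.03 -.01 0 0 0 0'
python3 -m jog '0 -.03 -.01 0 0 0 0;0 -.02 -.006 0 0 0 0;0 -.01 -.003 0 0 0 0;0 0 0 .02 0 0 0;0 0 0 .02 0 0 0;0 0 0 .015 0 0 0;0 0 0 .01 0 0 0; 0 0 0 0 0 0 0'
python3 - <<'E'
from h import *
c=grab("wrist","wm"); print(arm.read_state()["position"])
c=grab("scene"); crop(c,200,180,380,330,4,"sm")
E
```

```text
clock: 15.85
position: [507.4, -257.4, 149.0]
tcp_rot: [0.0, 0.682, 0.731, 0.0]
contact_force: [0.4, -0.7, -3.2]
grip_width: 0.177
clock: 16.65
position: [491.8, -316.6, 82.1]
tcp_rot: [-0.002, 0.682, 0.731, -0.0]
contact_force: [-0.6, -0.1, -3.1]
grip_width: 0.175
[ 492.46066635 -317.14071634   83.2087015 ]
```

View pics/wm.png

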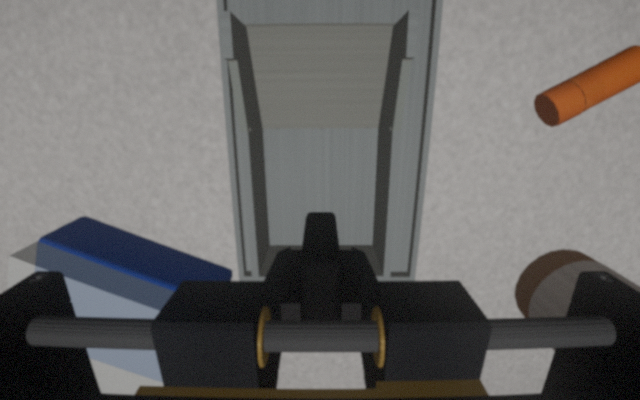

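View pics/sm.png

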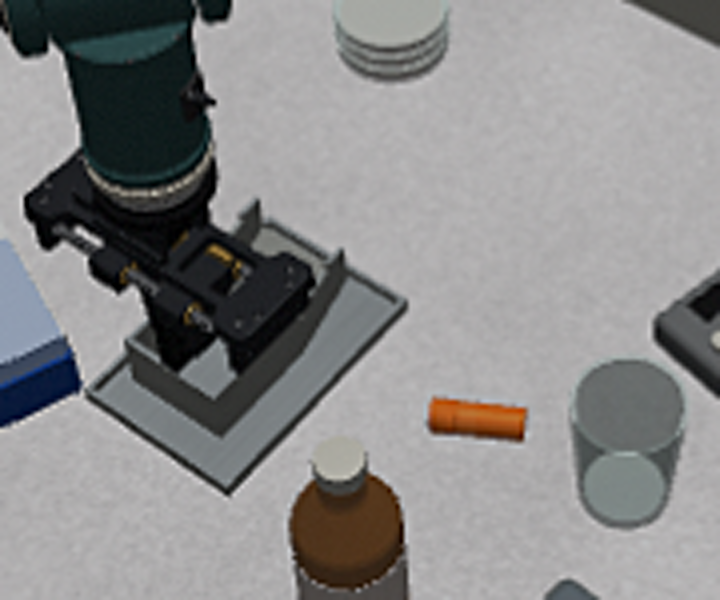

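```bash
python3 -m jog '0 0 0 .004 0 0 0;0 0 0 .002 0 0 0;0 0 0 .001 0 0 0;0 0 0 0 0 0 0;0 0 0 0 0 0 0'
```

```text
clock: 17.25
position: [492.7, -318.0, 77.1]
tcp_rot: [0.0, 0.683, 0.731, 0.0]
contact_force: [-0.4, -0.1, -1.8]
grip_width: 0.174
```

```bash
python3 -m jog '0 0 0 .001 0 0 0;0 0 0 .0005 0 0 0;0 0 0 0 0 0 0;0 0 0 0 0 0 0'
```

```text
clock: 17.65
position: [492.9, -318.2, 76.3]
tcp_rot: [0.0, 0.683, 0.731, -0.0]
contact_force: [-2.9, 0.2, 5.2]
grip_width: 0.178
```

```bash
python3 -m jog '60 0 0 0 0 0 0;60 0 0 0 0 0 0;60 0 0 0 0 0 0;60 0 0 0 0 0 0;60 0 0 -.02 0 0 0;60 0 0 -.04 0 0 0;60 0 0 -.05 0 0 0;60 0 0 -.05 0 0 0'
python3 -m jog '60 0 0 -.05 0 0 0;60 0 0 -.05 0 0 0;60 0 0 -.05 0 0 0;60 0 0 0 0 0 0'
python3 - <<'E'
from h import *
c=grab("wrist","wn"); print(arm.read_state()["position"])
c=grab("scene"); crop(c,200,180,380,330,4,"sn")
E
```

```text
clock: 18.45
position: [492.1, -317.4, 236.2]
tcp_rot: [-0.001, 0.683, 0.731, -0.0]
contact_force: [0.0, -0.1, 0.3]
grip_width: 0.601
clock: 18.85
position: [495.3, -319.6, 395.3]
tcp_rot: [0.008, 0.683, 0.731, 0.001]
contact_force: [1.1, -0.5, 0.7]
grip_width: 0.601
[ 494.35513879 -319.01111141  391.04903577]
```

View pics/wn.png

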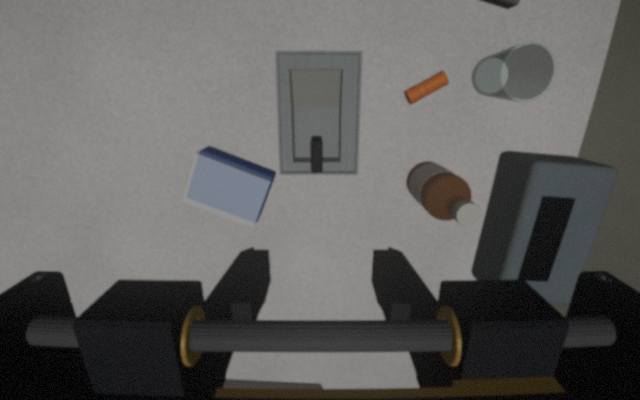

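View pics/sn.png

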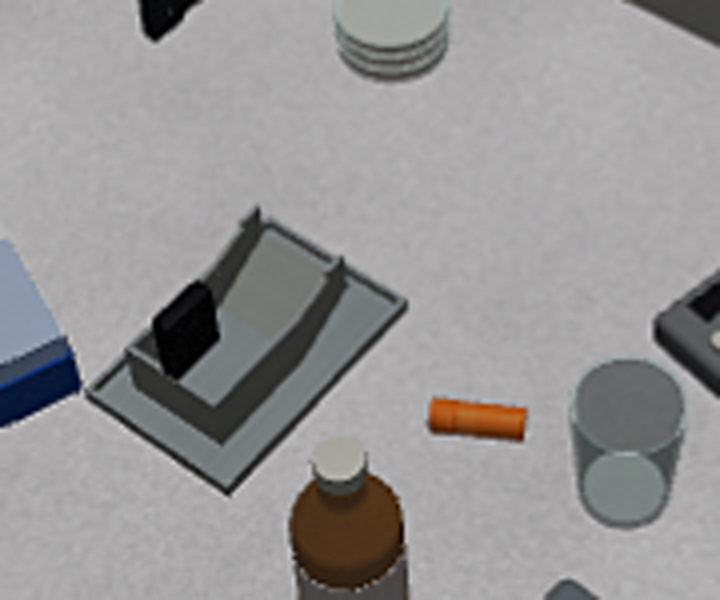

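The cup stands upright and empty inside the tray rim, released. On to the cam.

```bash
python3 -m jog '60 .049 -.003 0 0 0 0;60 .049 -.003 0 0 0 0;60 .049 -.003 0 0 0 0;60 .049 -.003 0 0 0 0;60 .049 -.003 0 0 0 0;60 .049 -.003 0 0 0 0;60 .049 -.003 0 0 0 0;60 .049 -.003 0 0 0 0'
python3 -m jog '60 .049 -.003 0 0 0 0;60 .049 -.003 0 0 0 0;60 0 0 0 0 0 0;60 0 0 0 0 0 0;60 0 0 0 0 0 0'
python3 - <<'E'
from h import *
c=grab("wrist","wo"); s=arm.read_state(); print(s["position"],s["qpos"].round(2)); crop(c,200,80,460,280,3,"woc"); print(np.round(c["world_from_camera"],3)[:3].tolist())
f=c["frame"]; g=cv2.cvtColor(f,cv2.COLOR_BGR2GRAY)
roi=np.zeros_like(g); roi[90:235,200:420]=1
m=((g<50)&(roi>0)).astype(np.uint8); n,l,st,ce=cv2.connectedComponentsWithStats(m)
for i in range(1,n):
    if st[i][4]>100: print(st[i],ce[i])
E
```

```text
clock: 19.75
position: [440.5, 73.2, 382.7]
tcp_rot: [-0.001, 0.683, 0.731, -0.001]
contact_force: [1.0, 0.1, -0.7]
grip_width: 0.599
clock: 20.25
position: [429.1, 168.0, 383.8]
tcp_rot: [-0.0, 0.683, 0.731, -0.001]
contact_force: [0.4, -0.2, -0.4]
grip_width: 0.6
[429.43621139 167.66950151 384.25086994] [ 0.32 -0.2   1.84 -0.    1.51  0.25]
[[0.998, -0.066, -0.019, 424.596], [0.069, 0.947, 0.315, 250.014], [-0.003, -0.316, 0.949, 519.168]]
[ 307   92   39   79 1305] [325.62145594 130.19157088]
```

View pics/woc.png

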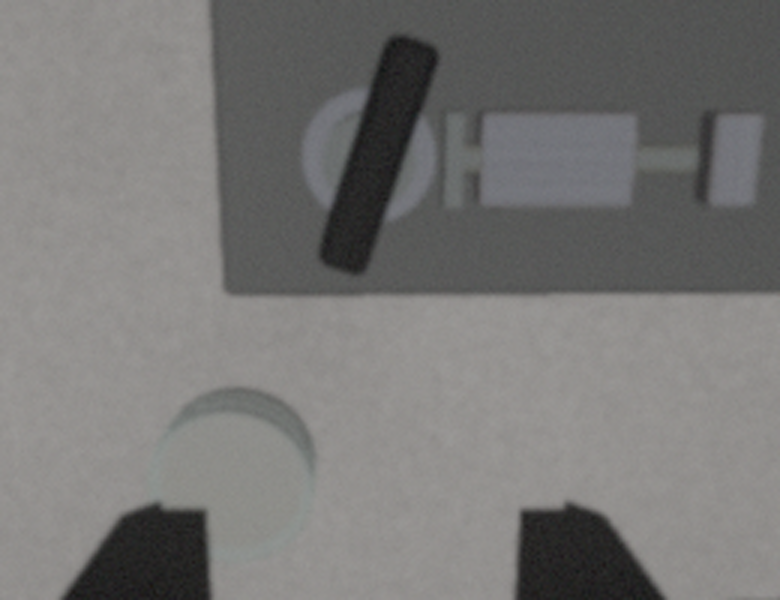

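```bash
python3 - <<'E'
from h import *
c=grab("wrist")
f=c["frame"]; g=cv2.cvtColor(f,cv2.COLOR_BGR2GRAY)
m=((g<50)).astype(np.uint8); m[:88]=0;m[180:]=0;m[:,:300]=0;m[:,355:]=0
q=np.argwhere(m)[:,::-1].astype(float)
W=np.array([onz(c,p,262)[:2] for p in q],np.float32); r=cv2.minAreaRect(W); print(r,cv2.boxPoints(r).round(1).tolist())
(mx,my),V,_=cv2.PCACompute2(W.astype(np.float64),None)[0][0],cv2.PCACompute2(W.astype(np.float64),None)[1],0
v=V[0]; v=v if v[1]>0 else -v; print("mean",mx,my,"dir az",np.degrees(np.arctan2(v[1],v[0])))
U=lambda x,y:(200+x/3,80+y/3)
print("ring L/R",onz(c,U(302,157),200)[:2],onz(c,U(437,157),200)[:2],"top/bot",onz(c,U(372,87),200)[:2],onz(c,U(372,224),200)[:2])
for n,p in [("guide",((480,113),(634,113),(634,207),(480,207))),("keeper",((710,113),(762,113),(757,207),(708,207)))]:
    P=np.array([onz(c,U(*a),211)[:2] for a in p]); print(n,P.round(1).tolist(),P.mean(0))
E
```

```text
((429.0728759765625, 224.17144775390625), (62.00215148925781, 13.421436309814453), 74.98436737060547) [[414.6000061035156, 196.0], [427.5, 192.5], [443.6000061035156, 252.39999389648438], [430.6000061035156, 255.89999389648438]]
mean 429.43571300271117 225.42630227406818 dir az 75.4022610169742
ring L/R [406.81161003 215.86614411] [451.01787681 218.87070701] top/bot [428.17090003 239.5547182 ] [431.29610825 195.3509034 ]
guide [[462.3, 234.4], [510.6, 237.9], [515.1, 208.6], [465.4, 205.1]] [488.34355612 221.51947785]
keeper [[534.6, 239.8], [551.2, 241.1], [555.2, 211.6], [539.1, 210.4]] [545.04380733 225.72094874]
```

```bash
python3 -m jog '60 .025 .001 0 0 0 0;60 .025 .001 0 0 0 0;60 0 0 .03 0 0 .108;60 0 0 .03 0 0 .108;60 0 0 .03 0 0 .107;60 0 0 0 0 0 0;60 0 0 0 0 0 0'
python3 - <<'E'
from h import *
F=[]
c=grab("wrist","wp"); 
for i in range(3): arm.capture("top"); F.append(arm.read_state()["position"])
print(np.mean(F,0),arm.read_state()["tcp_rot"])
g=cv2.cvtColor(c["frame"],cv2.COLOR_BGR2GRAY)
print(proj(c,(428.2,217.6,262)),[proj(c,(428.2+k*np.cos(np.radians(75.3)),217.6+k*np.sin(np.radians(75.3)),262)).round(0).tolist() for k in (-26,38)])
E
```

```text
clock: 21.05
position: [428.3, 217.8, 295.5]
tcp_rot: [-0.0, 0.791, 0.612, -0.001]
contact_force: [0.1, -0.0, 1.2]
grip_width: 0.6
[429.35523103 218.88859193 297.64268621] [4.45775459e-04 7.91181900e-01 6.11578109e-01 1.79390135e-03]
[319.41198739 246.26797199] [[319.0, 285.0], [320.0, 183.0]]
```

View pics/wp.png

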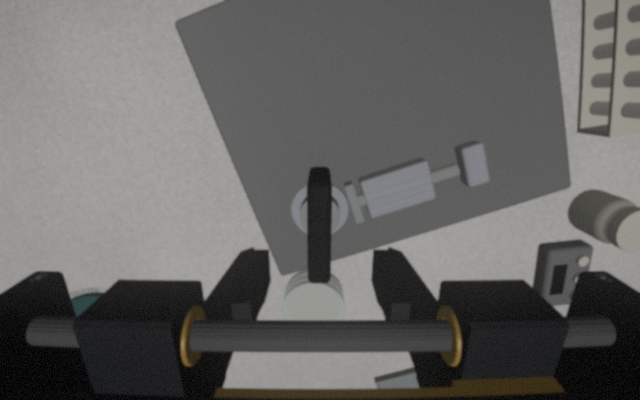

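```bash
python3 -m jog '60 0 0 .03 0 0 0;60 0 0 .02 0 0 0;60 0 0 .01 0 0 0;60 0 0 0 0 0 0;0 0 0 0 0 0 0;0 0 0 0 0 0 0;0 0 0 0 0 0 0;0 0 0 0 0 0 0' 25
python3 -m jog '0 0 0 0 0 0 0;0 0 0 0 0 0 0'
```

```text
clock: 22.05
position: [428.5, 219.2, 236.3]
tcp_rot: [0.0, 0.791, 0.611, 0.001]
contact_force: [-1.0, 0.2, 0.2]
grip_width: 0.262
clock: 22.25
position: [427.7, 219.2, 235.9]
tcp_rot: [-0.0, 0.791, 0.611, -0.0]
contact_force: [-2.7, 0.5, 3.7]
grip_width: 0.155
```

```bash
python3 -m jog '0 0 0 0 0 0 .1;0 0 0 0 0 0 .1;0 0 0 0 0 0 .1;0 0 0 0 0 0 .1;0 0 0 0 0 0 .1;0 0 0 0 0 0 .1;0 0 0 0 0 0 0'
python3 -m jog '0 0 0 0 0 0 .1;0 0 0 0 0 0 .1;0 0 0 0 0 0 .1;0 0 0 0 0 0 .1;0 0 0 0 0 0 .1;0 0 0 0 0 0 .1;0 0 0 0 0 0 .04;0 0 0 0 0 0 0'
python3 -m jog '0 0 0 0 0 0 0;0 0 0 0 0 0 0'
python3 - <<'E'
from h import *
s=arm.read_state(); m=Rq(s["tcp_rot"]).as_matrix(); print("az",np.degrees(np.arctan2(m[1,0],m[0,0])),s["moment"])
E
```

```text
clock: 22.95
position: [428.3, 218.8, 235.9]
tcp_rot: [0.0, 0.937, 0.35, 0.0]
contact_force: [-0.7, -1.5, 3.8]
grip_width: 0.161
clock: 23.75
position: [428.6, 218.0, 235.8]
tcp_rot: [0.001, 0.999, 0.039, 0.001]
contact_force: [0.7, -4.5, 4.7]
grip_width: 0.157
clock: 23.95
position: [428.6, 218.0, 235.9]
tcp_rot: [0.001, 0.999, 0.039, 0.001]
contact_force: [0.6, -6.5, 4.5]
grip_width: 0.156
az 4.50314652958877 [-0.87246734  0.01483403 -0.01394881]
```

```bash
python3 -m jog '60 0 0 0 0 0 0;60 0 0 0 0 0 0;60 0 0 0 0 0 0;60 0 0 0 0 0 0;60 0 0 -.02 0 0 0;60 0 0 -.04 0 0 0;60 0 0 -.05 0 0 0;60 0 0 0 0 0 0'
python3 -m jog '60 -.05 0 -.01 0 0 0;60 -.03 0 -.03 0 0 0;60 0 0 0 0 0 0;60 0 0 0 0 0 0'
python3 - <<'E'
from h import *
c=grab("wrist","wq"); s=arm.read_state(); print(s["position"])
E
```

```text
clock: 24.75
position: [431.2, 220.6, 353.4]
tcp_rot: [-0.003, 0.999, 0.038, 0.006]
contact_force: [-0.2, 0.6, 0.9]
grip_width: 0.599
clock: 25.15
position: [349.4, 213.3, 385.8]
tcp_rot: [-0.001, 0.999, 0.038, 0.001]
contact_force: [0.3, -0.2, 0.4]
grip_width: 0.602
[349.45975642 213.10026129 384.84732424]
```

View pics/wq.png

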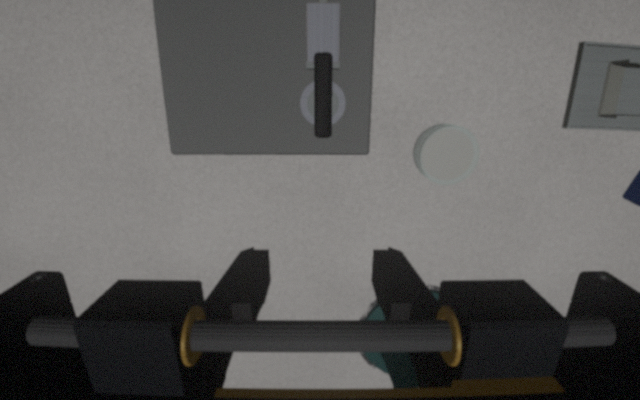

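```bash
python3 - <<'E'
from h import *
c=grab("wrist")
f=c["frame"]; g=cv2.cvtColor(f,cv2.COLOR_BGR2GRAY); crop(c,150,0,400,170,3.2,"wqc")
m=((g<50)).astype(np.uint8); m[145:]=0;m[:,:300]=0;m[:,350:]=0
n,l,st,_=cv2.connectedComponentsWithStats(m); k=1+np.argmax(st[1:,4]); m=(l==k); print(st[k])
q=np.argwhere(m)[:,::-1].astype(float)
W=np.array([onz(c,p,262)[:2] for p in q],np.float32); r=cv2.minAreaRect(W); print(r)
a=[]
for x in [q[q[:,1]==y] for y in range(60,132)]: a.append([x[:,0].min(),x[:,0].max(),x[0,1]])
a=np.array(a)
for col in (0,1):
    P=np.array([onz(c,(u,v),262)[:2] for u,v in a[:,[col,2]]],np.float32); v=cv2.fitLine(P,cv2.DIST_HUBER,0,.01,.01).ravel(); print("bar edge az",np.degrees(np.arctan2(v[1],v[0])))
# lid edges: front(right) col and left, bottom row
def edge(pts): 
    P=np.array([onz(c,p,195)[:2] for p in pts],np.float32); v=cv2.fitLine(P,cv2.DIST_HUBER,0,.01,.01).ravel(); return np.degrees(np.arctan2(v[1],v[0]))
G=cv2.GaussianBlur(g,(5,5),0).astype(float)
R_=[(355+np.argmax(np.abs(np.diff(G[y,355:395]))),y) for y in range(10,145)]
L_=[(145+np.argmax(np.abs(np.diff(G[y,145:185]))),y) for y in range(10,145)]
B_=[(x,140+np.argmax(np.abs(np.diff(G[140:170,x])))) for x in list(range(180,300))+list(range(345,362))]
print(edge(R_),edge(L_),edge(B_))
E
```

```text
[ 313   53   19   84 1395]
((433.64935302734375, 218.36376953125), (61.37948226928711, 13.573835372924805), 4.946017265319824)
bar edge az 5.3506246
bar edge az 4.9085827
4.296815 4.1386356 -85.72787
```

View pics/wqc.png

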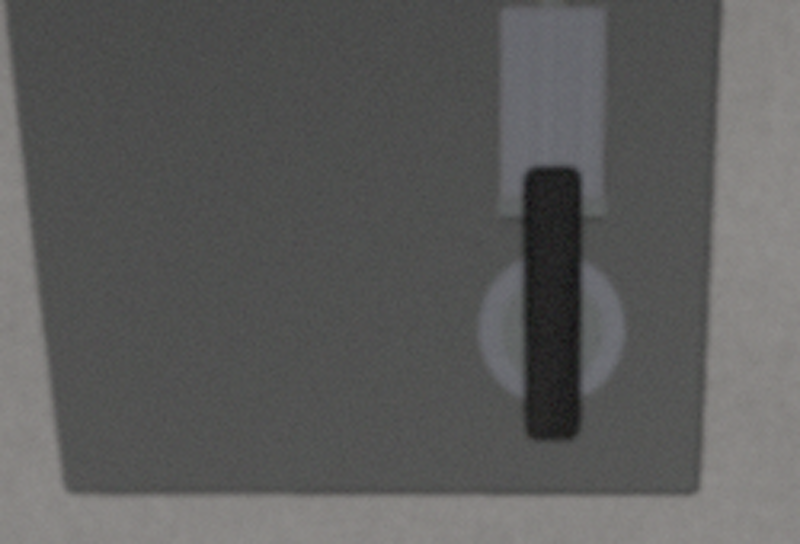

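```bash
python3 - <<'E'
from h import *
grab("scene","sz"); grab("top","tz")
a=cv2.imread("pics/scene0.png");b=cv2.imread("pics/sz.png")
cv2.imwrite("pics/cmp.png",np.vstack([a[120:360,150:460],b[120:360,150:460]]))
E
```

```text
(no output)
```

View pics/cmp.png

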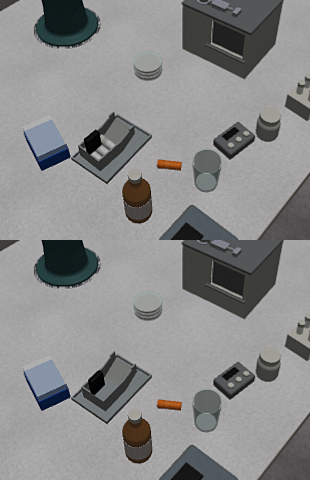

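View pics/sz.png

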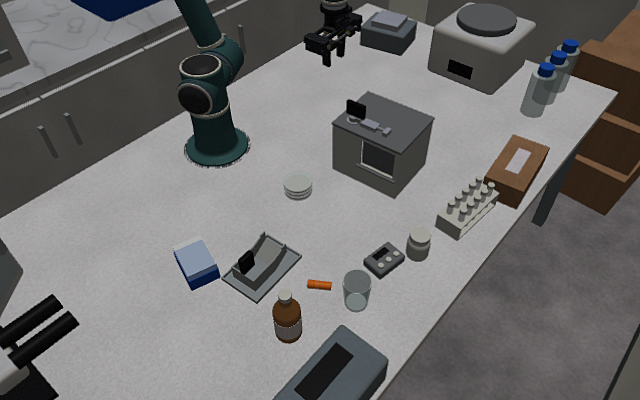

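The bystanders stand where they were. The cup is in the tray (px 262,265), the flap is shut, the cam points at the bolt and the arm is clear.

```bash
python3 -c "
from station import arm
print(arm.sign_off())"
```

```text
the job is handed in; nothing more can be done
None
```

The job is done and handed in at about 25 s. I lifted the cup by its handle, pushed the flap open with its ears and tipped it to about 52°. I then set it back empty in the tray, let go, and turned the cam clockwise until its nose faced the bolt.

**Last checks:**
- **Cup and tubes:** the wrist view showed the cup empty and level, the flap shut and no tube in front of the bin. I could not see inside the bin, so the tubes being in it is inferred. The force reading only roughly backed this: about 2.5 N after the pour, against 2.2 N expected for the bare cup.
- **Cup in tray:** it stands upright inside the tray rim. It is now turned about 4° from how it first stood, in line with the tray.
- **Cam:** I measured the bar about 0.9° (0.015 rad) short of exactly square. The bolt looked fully pressed in, and I left it there.
- **Other things:** in the before and after pictures nothing else had moved, including the orange look-alike tube, and the arm was clear of everything.

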